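# Run a block print through the proofing press

### The arm

A 6-joint arm with a two-finger parallel gripper is mounted at the origin on the work surface. World frame = base frame: x ahead of the robot, y to its left, z up, the work surface at z = 0. Lengths are in m, angles in rad, forces in N, time in s.
With the tool pointing down it reaches from about 0.275 to 0.75 m from the base axis. Payload 10.2 kg.
Tool frame: the origin (TCP) lies midway between the tips of the shut fingers; the grasp point (between the pads) lies 19 mm behind it (env.hold_point_z is the distance from the TCP to the grasp point, in m); z points along the fingers, y is the line along which they close (so a half turn about z gives the same grasp; the last joint's range is limited). The gripper opens to 85 mm and grips with 20 to 120 N. Pads are 22 mm wide; open, the fingers measure 114 mm over their backs; the gripper's body (76 mm by 85 mm) begins 54 mm behind the grasp point. The pads swing forward as they close: fully open they stand 13 mm farther back than shut.
Start: joints at [1.059, 0.313, 1.498, -0, 1.331, -0.223], TCP at [0.15, 0.503, 0.231] pointing down, gripper open.
Joint ranges: [-2.94, 2.94], [-0.97, 2.17], [0.19, 2.56], [-1.23, 4.37], [0.02, 3.11], [-2.88, 2.88]. Speed limits (rad/s): [2.39, 2.39, 3.01, 3.14, 3.14, 3.14].

### API

Orientations are given as a unit quaternion [x, y, z, w].
In Python, from bench import env, kinematics, monitor, eyes, job gives the robot as it stands. The module is installed in compiled form; this text tells all that it offers. Calls block until the motion is done:
- env.reach(position, orientation): joint-space move of the TCP to a pose.
- env.movel(position, velocity=0.15, frame=None, guard=None): straight line of the TCP; frame=None keeps the orientation; velocity is the mean speed in m/s. With guard (N) it stops when the force on the tool has changed by that much, and returns True; else False.
- env.set_joints(angles): joint-space move.
- env.release() and env.close_gripper(effort=None): open the fingers fully, or close them until they stop; effort is the grip in N (None keeps the last).
- env.hold(seconds).
- kinematics.ik(position, orientation): joint angles nearest the present ones, or None.
- monitor.sense(): the state.
- eyes.grab_frame(name): name is "scene" or "side" or "wrist"; returns a dict with "frame" (384x512x3 uint8, red, green, blue), "mtx" (3x3 intrinsics, pixels), "view" (4x4, takes a point from world to camera coordinates). Camera axes: x right, y down, z forward; pixel columns grow to the right and rows downward; lengths in m; the calibration is good to about 2 mm. A picture is of the moment at which its call begins. There is no depth.
A pose or a line that the arm cannot do raises env.MotionError and nothing moves.
- job.hand_in(): hands the job in; it is judged then, once.
The state is a dict: "clock": time; "joints": joint angles; "qvel": joint speeds; "joint_efforts": joint torques, N m; "position": TCP position; "ee_rot": TCP orientation; "contact_force": force on the tool from outside, world axes, zero at the start; "ft_torque": the same for the moment, N m; "finger_gap": opening from 0.0 (shut) to 1.0 (fully open); "gripper_force": force on a finger pad.
Only numpy, scipy, OpenCV 4.12 (cv2) and the standard library are available. Lean on these libraries where they do the work, as an engineer would, in place of code of your own. Each camera call takes 0.05 s, during which the arm holds its last target. There are 200 camera calls.

### The job

A block with a card laid on it waits on the press bed at the robot's left of the roller. Turn the press's star wheel by gently pushing its spokes round with a fingertip, without gripping them, so that the bed carries the block through and the whole block comes out from under the roller on the other side, then stop before the bed runs to its end stop. Never roll backwards, which smudges the print, never push on the bed or the block themselves, and leave the other things on the bench where they are.

Things in the scene. Friction and masses are not known exactly. Their poses are not given: they have to be found in the camera images.
- press: grey press, bolted down, frame 250 (x) x 200 (y) mm, 252 high with its screws. Origin on the bench under the frame's centre and the roller; x along the axle to the star wheel, y along the bed to where the block starts (robot's left). Roller 70 across, axis along x, 151.5 up, over y = 0. Bed 162 wide, heights 95 to 117. Wheel-side face at x = 110 (base 125).
- star_wheel: on the roller's axle: hub 52 mm across, four straight steel spokes 14 thick, 90 deg apart, each ending in a black ball 30 across, centre 122 from the axis. Origin: hub centre, at (157, 0, 151.5) in the press frame; spokes lie in the upright plane through it. At wheel joint 0 they point to the press's +y, +z, -y, -z. Turns with some 5 N at 100 from the axis; stays where left.
- wheel (a joint): turn of star wheel and roller, rad. Grows in the sense that takes the block through: the wheel's top goes to the press's +y (robot's left) and its +y side goes down, while the bed goes to -y. Each rad moves the bed 35 mm. Spokes stand at k x 90 deg minus this value, measured from the press's +y upwards.
- bed (a joint): travel of the bed to the press's -y, m; 0.035 times the wheel's joint. At 0 the block's centre is 100 mm on the +y side of the roller's axis. At 0.175 the block is just out from under the roller (trailing edge below the roller's -y side); end stop at 0.225.
- bed_plate: the moving aluminium bed plate with two steel bearer strips, the block locked between strips of wood, its card and magnets; all one piece, 162 x 420 x 20. Origin under its centre, axes as the press's. Not to be touched.
- block_tail (a point): top middle of the block's trailing (+y) edge. The block is 110 (x) x 80 (y), 20 above the bed's underside.
- brayer: ink roller lying flat: black rubber roller 100 long and 38 thick, wooden handle; 200 long overall. Origin under the middle of its roller, x away from the handle. Sizes in mm. A bystander, not to be moved.
- ink_tub: closed white ink jar, 72 across and 62 high. Origin under its centre. Sizes in mm. A bystander, not to be moved.
- glue_bottle: white plastic bottle, 64 across and 190 high. Origin under its centre. Sizes in mm. A bystander, not to be moved.
- palette_knife: flat spatula lying along its x, 240 long, 65 wide, 20 high at the handle. Origin under its middle. Sizes in mm. A bystander, not to be moved.
- mug: white mug, 80 across and 90 high, handle at +y. Origin under its centre. Sizes in mm. A bystander, not to be moved.
- spare_block: plain wooden block lying flat, 110 x 80 x 20. Origin under its centre. Sizes in mm. A bystander, not to be moved.
- tape_roll: roll of paper tape lying flat, 96 across and 24 high. Origin under its centre. Sizes in mm. A bystander, not to be moved.
- pencil: pencil lying along its x, 170 long, 9 thick. Origin under its middle. Sizes in mm. A bystander, not to be moved.

How it is judged:
By the outcome, as a careful person would: the job done as asked, in the order asked, and still so for the second after the job is handed in, with the robot touching nothing.
It also fails if it takes over 66 s, if anything falls off the work surface, if the arm or the gripper's body presses on something with over 40 N, if the wrist force passes 120 N, or if a joint passes its speed limit or range.

## Working session

There is one attempt and no reset: what is moved stays moved. The work goes in short steps, each a Python script; the robot and the scene stay as the last script left them, time stands still between calls to the robot, and variables do not carry over. Pictures are saved under pics/ and viewed, at most 10 in all, crops included, and the job is handed in when it is done.

```bash
mkdir -p pics; python3 - <<'E'
from bench import env, kinematics, monitor, eyes, job
import cv2,numpy as np
for n in ["scene","side"]:
    f=eyes.grab_frame(n); cv2.imwrite(f"pics/{n}0.png",cv2.resize(f["frame"][:,:,::-1],(768,576),interpolation=cv2.INTER_CUBIC))
    np.savez(f"{n}0.npz",**f); print(n,f["mtx"].round(1).tolist(),f["view"].round(3).tolist())
s=monitor.sense(); print(s["clock"],s["position"],s["ee_rot"])
E
```

```text
scene [[426.1, 0.0, 261.2], [0.0, 426.1, 193.0], [0.0, 0.0, 1.0]] [[-0.137, 0.991, -0.01, 0.037], [0.827, 0.109, -0.551, -0.418], [-0.545, -0.083, -0.834, 1.762], [0.0, 0.0, 0.0, 1.0]]
side [[458.4, 0.0, 257.9], [0.0, 458.4, 201.9], [0.0, 0.0, 1.0]] [[-0.991, -0.134, 0.006, 0.542], [-0.076, 0.52, -0.851, 0.117], [0.111, -0.844, -0.525, 1.364], [0.0, 0.0, 0.0, 1.0]]
0.1 [0.14941818 0.50305986 0.23078356] [ 1.43917769e-01  9.89589485e-01 -5.29686759e-04 -2.13685542e-04]
```

View pics/scene0.png

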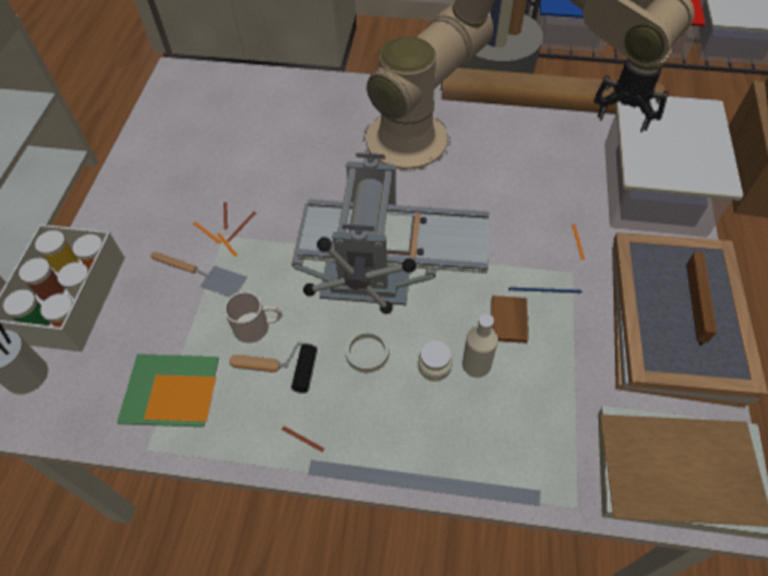

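View pics/side0.png

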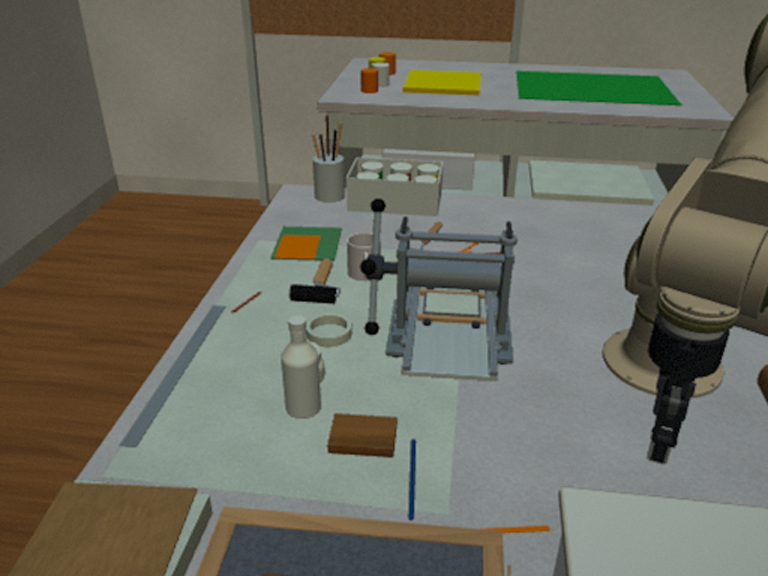

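Scene: wheel balls at (324,244), (409,265), (386,308) and (309,290). Side: balls at (378,205) at the top and (371,327) at the bottom, with another near the hub at about (371,266). I'll fit the press pose and wheel angle from these.

```bash
cat > h.py <<'E'
import numpy as np
from scipy.optimize import least_squares
def proj(f,P):
    c=f["view"][:3,:3]@P+f["view"][:3,3]; u=f["mtx"]@c; return u[:2]/u[2]
def press2w(p,q):
    x,y,a=p[:3]; c,s=np.cos(a),np.sin(a); return np.array([x+c*q[0]-s*q[1],y+s*q[0]+c*q[1],q[2]])
def ball(k,w,r=.122):
    a=k*np.pi/2-w; return np.array([.157,r*np.cos(a),.1515+r*np.sin(a)])
E
python3 - <<'E'
from h import *
from itertools import permutations
import cv2
S=dict(np.load("scene0.npz"));D=dict(np.load("side0.npz"))
sc=np.array([(324,244),(409,265),(386,308),(309,290)])/1.5
sd=np.array([(378,205),(371,327)])/1.5
best=None
for per in [(0,1,2,3),(1,2,3,0),(2,3,0,1),(3,0,1,2),(0,3,2,1),(1,0,3,2)]:
  for w0 in (-.5,0,.5):
    def r(p):
        e=[proj(S,press2w(p,ball(k,p[3])))-sc[i] for k,i in zip(range(4),per)]
        B=[proj(D,press2w(p,ball(k,p[3]))) for k in range(4)]
        B.sort(key=lambda b:b[1]); 
        return np.concatenate(e+[B[0]-sd[0],B[3]-sd[1]])
    o=least_squares(r,[.45,0,0.,w0])
    if best is None or o.cost<best[0]: best=(o.cost,o.x,per,r(o.x))
print(best)
p=best[1]; np.save("press.npy",p)
for f,n in((S,"scene"),(D,"side")):
    im=cv2.resize(f["frame"][:,:,::-1],None,fx=2.5,fy=2.5,interpolation=cv2.INTER_CUBIC)
    def dot(q,c): u=proj(f,press2w(p,np.array(q)))*2.5+.75; cv2.circle(im,tuple(int(v) for v in u),3,c,-1); return u
    for k in range(4): dot(ball(k,p[3]),[(0,0,255),(0,255,0),(255,0,0),(0,255,255)][k])
    for x in(-.055,.055):
        for y in(.06,.14): dot((x,y,.115),(255,0,255))
    for x in(-.125,.125):
        for y in(-.1,.1): dot((x,y,0),(255,255,0))
    u=dot((.157,0,.1515),(255,255,255)).astype(int)
    x0=max(u[0]-300,0);y0=max(u[1]-250,0)
    cv2.imwrite(f"pics/{n}1.png",im[y0:y0+500,x0:x0+600])
E
```

```text
(np.float64(2.1490384231913957), array([ 0.42227367, -0.03530543,  0.03651205, -0.50019323]), (1, 0, 3, 2), array([-0.22613374, -0.30139588, -0.19770185, -0.4065948 ,  0.01620803,
       -0.87740718, -0.15070458, -0.83046818, -1.18653446,  0.46991921,
       -0.70405805,  0.587209  ]))
```

View pics/scene1.png

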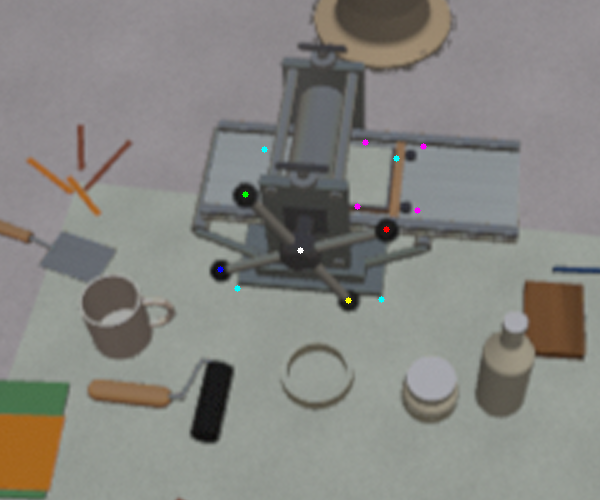

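View pics/side1.png

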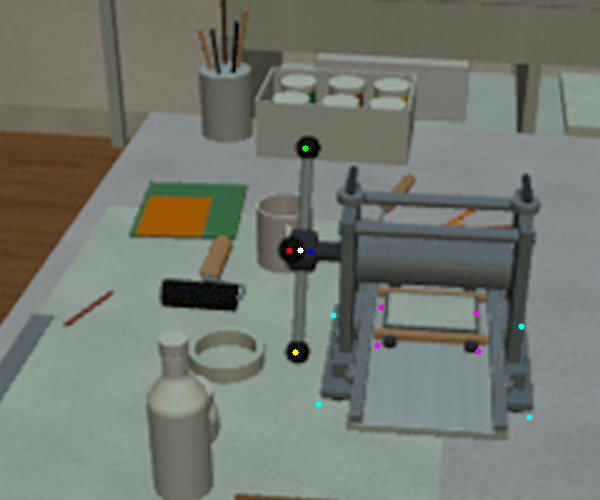

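The fit is good to about 1 px. The wood strip shows that the block has already advanced about 37 mm, so the wheel is at -0.50 + π/2 = 1.07 rad, with a spoke at +28.7°. My plan is three strokes, each pushing a spoke down the +y side. The fingertip turns with the wheel and leans slightly outward from the frame. I'll check IK first.

```bash
cat >> h.py <<'E'
from scipy.spatial.transform import Rotation as R
P=np.load("press.npy"); LEAN=np.radians(10)
def pose(s,back=0.,r=.075,gap=0.,xo=.004,e=None):
    """TCP pose pushing a spoke at angle s (deg); gap=distance kept off the spoke, back=pulled back along tool axis"""
    e=90+.7*(s-15) if e is None else e            # direction tip->wrist in wheel plane
    b=np.radians(s+90-e); h=.007+.014*abs(np.sin(b))+gap
    S,E=np.radians(s),np.radians(e)
    d=np.array([np.sin(LEAN),np.cos(LEAN)*np.cos(E),np.cos(LEAN)*np.sin(E)])  # tip->wrist
    z=-d; y=np.array([0,np.sin(E),-np.cos(E)]); x=np.cross(y,z)
    q=np.array([.157+xo,r*np.cos(S)-h*np.sin(S),.1515+r*np.sin(S)+h*np.cos(S)])+back*d
    Rz=R.from_euler("z",P[2]).as_matrix()
    return press2w(P,q),R.from_matrix(Rz@np.column_stack([x,y,z])).as_quat()
E
python3 - <<'E'
from h import *
from bench import env,kinematics,monitor
for s in (60,40,28.7,10,-10,-30,-40):
  for back in(0,.12):
    p,q=pose(s,back,gap=.012); j=kinematics.ik(p,q); print(s,back,p.round(3),None if j is None else np.round(j,2))
E
```

```text
60 0 [ 0.583 -0.014  0.229] [-0.4   0.62  1.15  0.41  1.78 -2.06]
60 0.12 [ 0.606 -0.075  0.33 ] [-0.47  0.68  0.78  0.43  2.08 -2.  ]
40 0 [0.582 0.012 0.218] [-0.28  0.57  1.19  0.23  1.65 -1.93]
40 0.12 [ 0.604 -0.022  0.331] [-0.32  0.6   0.85  0.23  1.95 -1.9 ]
28.7 0 [0.581 0.025 0.208] [-0.21  0.56  1.21  0.12  1.58 -1.84]
28.7 0.12 [0.603 0.006 0.325] [-0.23  0.58  0.89  0.12  1.89 -1.83]
10 0 [0.581 0.041 0.186] [-0.09  0.58  1.23 -0.08  1.5  -1.68]
10 0.12 [0.601 0.048 0.304] [-0.08  0.57  0.93 -0.08  1.8  -1.69]
-10 0 [0.58  0.048 0.159] [ 0.01  0.63  1.26 -0.31  1.44 -1.5 ]
-10 0.12 [0.6   0.084 0.272] [ 0.07  0.62  0.97 -0.3   1.74 -1.53]
-30 0 [0.58  0.045 0.131] [ 0.1   0.7   1.27 -0.53  1.43 -1.31]
-30 0.12 [0.599 0.108 0.232] [ 0.19  0.7   1.   -0.51  1.71 -1.37]
-40 0 [0.581 0.04  0.118] [ 0.13  0.75  1.27 -0.64  1.44 -1.22]
-40 0.12 [0.599 0.115 0.211] [ 0.24  0.75  1.01 -0.61  1.71 -1.29]
```

```bash
cat >> h.py <<'E'
def stroke(s0,s1,gap=.015,v=.07,step=12.):
    from bench import env,monitor
    F=[]
    for i,s in enumerate(np.linspace(s0,s1,max(2,int(np.ceil((s0-s1)/step))+1))):
        p,q=pose(s,gap=gap if i==0 else 0.); env.movel(p,velocity=v,frame=q)
        m=monitor.sense(); F.append(np.round(m["contact_force"],1).tolist())
    print("F",F,"clock",m["clock"])
def leave(s1,up=.14):
    from bench import env
    p,q=pose(s1,gap=.008); env.movel(p,velocity=.1,frame=q)
    p,q=pose(s1,back=up,gap=.008); env.movel(p,velocity=.3,frame=q)
E
python3 - <<'E'
from h import *
from bench import env,kinematics,monitor,eyes
import cv2
env.close_gripper()
p=monitor.sense()["position"]; env.movel([p[0],p[1],.40],velocity=.3)
env.reach(*pose(28.7,back=.16,gap=.02)); print(monitor.sense()["clock"],monitor.sense()["contact_force"])
p,q=pose(28.7,gap=.02); env.movel(p,velocity=.15,frame=q,guard=6)
print(monitor.sense()["clock"],monitor.sense()["contact_force"])
stroke(28.7,-5,gap=.02)
f=[eyes.grab_frame(n)["frame"] for n in("scene","side")]
cv2.imwrite("pics/a.png",np.hstack([cv2.resize(f[0][90:290,150:350],(400,400)),cv2.resize(f[1][100:300,180:380],(400,400))])[:,:,::-1])
E
```

```text
4.025 [-0.93436841  1.16972206 -0.24990224]
5.2417 [-0.28910438  0.14372054 -0.03561678]
F [[0.3, 0.7, -0.3], [-0.0, -0.4, -0.2], [-0.4, -0.4, -0.3], [-0.7, -1.6, -0.2]] clock 6.9
```

View pics/a.png

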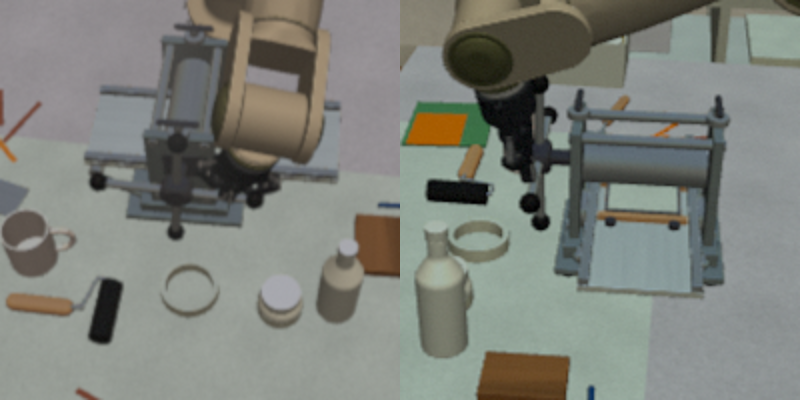

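The wheel turned: its spokes now stand almost upright and level, with the fingertip on the +y spoke and clear of the frame. I'll continue this stroke and then do the next one.

```bash
cat >> h.py <<'E'
def nextspoke(s0,gap=.02):
    from bench import env,monitor
    c=monitor.sense()
    p,q=pose(s0,back=.15,gap=gap); env.reach([(c["position"][0]+p[0])/2,(c["position"][1]+p[1])/2,.40],pose(15)[1])
    env.reach(p,q)
    p,q=pose(s0,gap=gap); g=env.movel(p,velocity=.15,frame=q,guard=6)
    m=monitor.sense(); print("in",g,m["clock"],m["contact_force"].round(1) if hasattr(m["contact_force"],"round") else m["contact_force"])
    return g
E
python3 - <<'E'
from h import *
from bench import env,kinematics,monitor,eyes
import cv2
stroke(-5,-31,gap=0); leave(-31)
print(monitor.sense()["clock"])
g=nextspoke(60)
f=[eyes.grab_frame(n)["frame"] for n in("scene","side")]
cv2.imwrite("pics/b.png",np.hstack([cv2.resize(f[0][90:290,150:350],(400,400)),cv2.resize(f[1][100:300,180:380],(400,400))])[:,:,::-1])
E
```

```text
F [[1.7, 0.6, -0.2], [0.3, 0.7, 0.6], [0.7, 0.8, -0.4], [-0.7, 0.1, -0.1]] clock 8.225
9.0917
in False 11.6167 [-0.2 -0.7  0.7]
```

View pics/b.png

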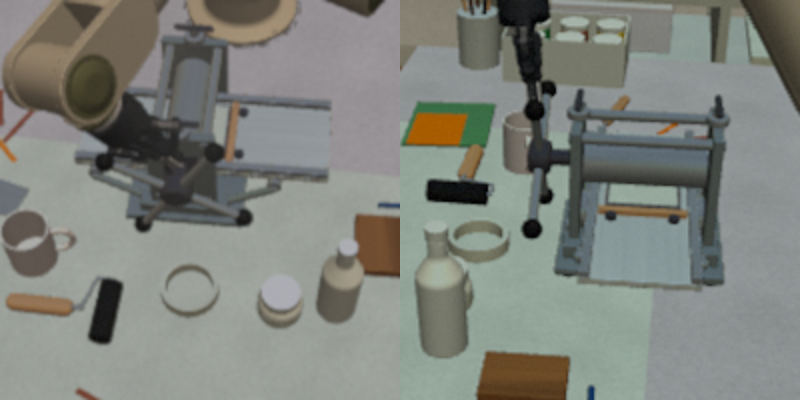

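The finger sits between the spokes, on the rear side of the one near 60°. Scene-crop balls are at (212,153), (244,216), (143,224) and (104,162). I'll do stroke 2, then measure.

```bash
cat >> h.py <<'E'
def angle(f,uv):
    "wheel spoke angle (deg, mod 90) from ball pixels"
    a=np.arange(0,90,.25); c=[]
    for s in a:
        B=np.array([proj(f,press2w(P,ball(k,-np.radians(s)))) for k in range(4)])
        c.append(np.mean([np.hypot(*(B-u).T).min()**2 for u in uv]))
    return a[np.argmin(c)],np.sqrt(min(c))
E
python3 - <<'E'
from h import *
from bench import env,kinematics,monitor,eyes
import cv2
S=dict(np.load("scene0.npz"))
print(angle(S,np.array([(212,153),(244,216),(143,224),(104,162)])/2+[150,90]))
stroke(60,-31,gap=.02); leave(-31)
g=nextspoke(60)
f=[eyes.grab_frame(n)["frame"] for n in("scene","side")]
cv2.imwrite("pics/c.png",np.hstack([cv2.resize(f[0][90:290,150:350],(400,400)),cv2.resize(f[1][100:300,180:380],(400,400))])[:,:,::-1])
E
```

```text
(np.float64(60.5), np.float64(0.6743932064122439))
F [[-0.6, -0.2, -0.2], [0.3, -0.4, 0.4], [0.6, -0.7, 0.2], [-0.1, -0.1, -0.4], [0.3, 0.1, 0.5], [-0.8, -0.2, -0.5], [-0.1, 0.7, -0.5], [-0.9, 0.6, -0.4], [0.8, -0.7, -0.4]] clock 15.25
in False 18.6417 [-0.1 -0.1 -0.1]
```

View pics/c.png

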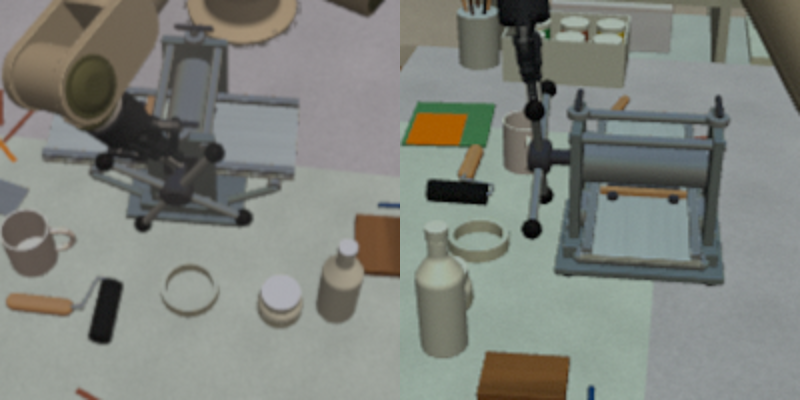

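Same geometry again at 60.5°, so the wheel is at 3.66 rad and the bed at 128 mm. I'll run the final stroke to about -44°, which should put the bed near 0.19.

```bash
python3 - <<'E'
from h import *
from bench import env,kinematics,monitor,eyes
import cv2
stroke(60,-44,gap=.02); leave(-44,up=.16)
p=monitor.sense()["position"]; env.movel([p[0],p[1]+.03,.42],velocity=.3); env.hold(.5)
f=[eyes.grab_frame(n)["frame"] for n in("scene","side")]
cv2.imwrite("pics/d.png",np.hstack([cv2.resize(f[0][90:290,150:350],(400,400)),cv2.resize(f[1][100:300,180:380],(400,400))])[:,:,::-1])
print(monitor.sense()["clock"])
E
```

```text
F [[0.9, 0.0, -0.0], [0.1, -0.7, 0.6], [-0.2, -0.2, 0.3], [-0.6, -0.7, -0.2], [-0.3, 0.1, 0.7], [0.4, -0.1, -0.5], [-0.1, 0.6, 0.2], [0.1, 0.8, 0.7], [0.5, 0.3, 1.3], [-0.3, -0.9, 0.8]] clock 22.675
25.3667
```

View pics/d.png

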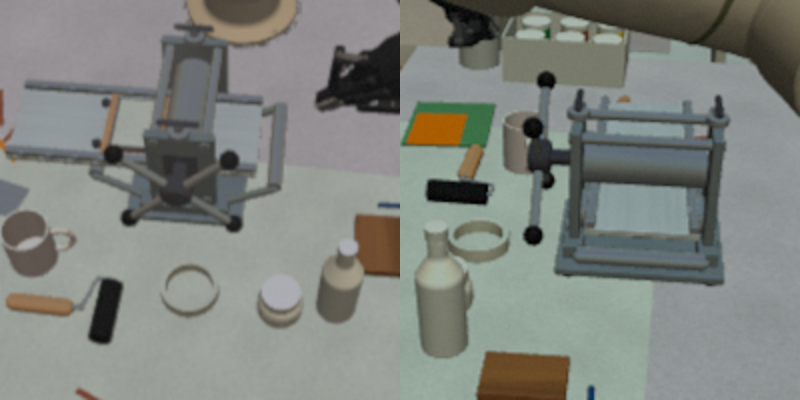

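The block is out on the -y side, with its wood strips at scene-crop columns 110 and 165. Balls are at (229,160), (234,223), (129,217) and (113,154), and the gripper is clear. I'll check the angle and hand in if the bed is in range.

```bash
python3 - <<'E'
from h import *
from bench import job
S=dict(np.load("scene0.npz"))
a,e=angle(S,np.array([(229,160),(234,223),(129,217),(113,154)])/2+[150,90])
bed=.035*(3*np.pi/2+np.radians(90-a)); print(a,e,bed)
if .182<bed<.215: print(job.hand_in())
E
```

```text
47.25 0.47960533833894714 0.1910481032464293
the job is handed in; nothing more can be done
None
```

The block is fully out on the far side of the roller: I pushed the spokes round in three forward strokes, and the bed measured about 0.191 m (block clear at 0.175, end stop at 0.225) when I handed the job in with the arm clear.

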